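# Lock a foil carrier's clamp ring with its push-in plungers in cross order

### The arm

A 6-joint arm with a two-finger parallel gripper is mounted at the origin on the work surface. World frame = base frame: x ahead of the robot, y to its left, z up, the work surface at z = 0. Lengths are in m, angles in rad, forces in N, time in s.
With the tool pointing down it reaches from about 0.325 to 0.85 m from the base axis. Payload 4.4 kg.
Tool frame: the origin (TCP) lies midway between the tips of the shut fingers; the grasp point (between the pads) lies 19 mm behind it; z points along the fingers, y is the direction in which the jaws open and shut (so a half turn about z gives the same grasp; the last joint's range is limited). The gripper opens to 94 mm and grips with 3 to 60 N. Pads are 16 mm wide; open, the fingers measure 119 mm over their backs; the gripper's body (75 mm by 177 mm) begins 78 mm behind the grasp point.
Start: joints at [1.121, 0.207, 1.542, -0, 1.393, -0.15], TCP at [0.17, 0.549, 0.205] pointing down, gripper open.
Joint ranges: [-2.73, 2.73], [-0.86, 2.22], [0.23, 2.46], [-1.11, 4.25], [0.08, 2.63], [-2.82, 2.82]. Speed limits (rad/s): [2.79, 2.79, 3.14, 3.14, 3.14, 3.14].

### API

Orientations are given as a unit quaternion [w, x, y, z].
In Python, from station import manip, eyes, order gives the robot as it stands.
- The arm moves only by the tool carry_out, never from a script. Its argument "plan" is a list of rows, each an object with "linear": the shift along the tool's x, y, z in units of 25 mm (1.0 is 25 mm), a list of three; "twist": the turn, a rotation vector about the tool's x, y, z in degrees, a list of three. In form: [{"linear": [tx, ty, tz], "twist": [wx, wy, wz]}, ...]. A call has exactly 5 rows; each row shifts and turns the commanded pose from where the row before left it, along the tool's axes as they then stand; what a row does not reach is not made up. A row lasts 1/8 s, in which the tool goes at most 62.5 mm and 10.7 degrees, less where a joint would pass 70% of its speed; a pose out of reach is approached as far as the arm can. A call is refused whole if a number of a shift passes 1 or a number of a turn 10.7, either way. A call with a gripper value outside its range is refused whole. "gripper" is the opening, from 0 (shut) to 1 (fully open), set as the call begins (left out, the last holds). The fingers move at their own pace and stop on an object; the grip force is fixed at half the most. Time passes only in rows, so rows that do not move let the fingers close, or fill a call up. It gives the time, the measured TCP pose, the force and the opening at its end, in the units of the state.
- manip.get_state(): the state, without advancing time (a new reading comes with each control period).
- eyes.read_camera(name): name is "side" or "top" or "wrist"; returns the picture (384x512x3 uint8, red, green, blue); there is no depth.
- eyes.camera_model(name): a dict with "K" (3x3 intrinsics, pixels), "k1" (the pictures are not rectified: a ray, as slopes to the right and down, at radius r is drawn at 1 + k1 r^2 times it, then the intrinsics apply), "pose" (4x4, takes a point from camera to world coordinates); the wrist camera has in their place "mount" (4x4, takes a point from camera to tool coordinates, whose origin is the TCP and whose axes are the flange's). Camera axes: x right, y up, looking along -z (the intrinsics and any distortion apply to the point x, -y, -z); pixel columns grow to the right and rows downward; lengths in m; the calibration is good to about 2 mm. A picture is of the moment at which its call begins: read the wrist's pose just before it. camera_model takes no time and is no camera call.
- order.finish_job(): hands the job in, once; it reports no verdict.
The state is a dict: "time": time; "q": joint angles; "qd": joint speeds; "tau": joint torques, N m; "eef_pos": TCP position; "eef_rot": TCP orientation; "ft_force": force on the tool from outside, world axes, zero at the start; "moment": the same for the moment, N m; "opening": finger opening in m.
Only numpy, scipy, OpenCV 4.12 (cv2) and the standard library are available. Lean on these libraries where they do the work, as an engineer would, in place of code of your own. Each camera call takes 0.05 s, during which the arm holds its last target.

### The job

Lock the clamp ring of the copper-foil carrier evenly: with a fingertip, press its four white plungers slowly and gently down until each is fully home, in cross order - first the one by the yellow tape tab, then the one straight across the ring from it, then the one a quarter turn clockwise from the tab (seen from above), and last the remaining one. Do not touch the copper foil, do not lift, tilt or shift the carrier, and leave the other things on the bench where they are.

Things in the scene. Friction and masses are not known exactly. Their poses are not given: they have to be found in the camera images.
- foil_frame: the carrier: loose round assembly, 1.1 to 1.8 kg, flat on the bench, 270 mm across; it slides if pushed. Dark clamp ring (radius 88 to 130 mm, upper face 16 mm above the bench, screw heads 2.5 mm) on an aluminium plate 8 mm thick. Origin: centre of the underside. z up, x from the centre to the plunger by the tab: yellow tape 20 mm wide, flat, sticking out 29 mm past the ring. Any yaw
- foil: the delicate copper foil inside the clamp ring, a disc of radius 87 mm, its face 9.5 mm above the bench (6.5 mm below the ring's upper face); not to be touched. Origin: centre of its underside
- plunger_tab_top (a point): centre of the top of the first plunger, by the tab. All four are alike: white round knob 21 mm across, 109 mm from the carrier's centre, with a flat soft cap 19 mm across. Top 39 mm above the bench when out (starts up to 2 mm pushed in), 31 mm when home. 5 N pushes it straight down to a stop; it stays where left. The cap gives 1 mm per 3.5 N and springs back; past 6 mm it is hard
- plunger_opposite_top (a point): centre of the top face of the plunger straight across the ring from the tab (carrier's -x side; second to press)
- plunger_clockwise_top (a point): centre of the top face of the plunger a quarter turn clockwise from the tab seen from above (carrier's -y side; third to press)
- plunger_last_top (a point): centre of the top face of the remaining plunger (carrier's +y side; fourth to press)
- plunger_tab (a joint): how far the first plunger is pushed in, m: 0 fully out, 0.008 fully home
- plunger_opposite (a joint): how far the second plunger is pushed in, m: 0 fully out, 0.008 fully home
- plunger_clockwise (a joint): how far the third plunger is pushed in, m: 0 fully out, 0.008 fully home
- plunger_last (a joint): how far the fourth plunger is pushed in, m: 0 fully out, 0.008 fully home
- loupe: black eye loupe standing upright beside the carrier, 36 mm across, 36 mm high, loose. Origin: centre of its underside
- driver: driver with a blue handle lying beside the carrier, 190 mm long, handle 24 mm thick, loose. Lies along its x axis, blade to +x. Origin: on the bench under the handle's front part, 85 mm from the handle's end and 105 mm from the blade's tip
- tape_roll: roll of yellow tape lying flat on the left of the bench, 84 mm across, 19 mm high, loose. Origin: centre of its underside
- wash_bottle: white wash bottle with a red cap, 68 mm across, 170 mm high, standing on the right of the bench, loose. Origin: centre of its underside
- mouse: black computer mouse, 105 x 58 x 32 mm, loose, on the right of the bench. Origin: centre of its underside

How it is judged:
By the outcome, as a careful person would: the job done as asked, in the order asked, and still so for the second after the job is handed in, with the robot touching nothing.
It also fails if it takes over 45 s, if anything falls off the work surface, if the arm or the gripper's body presses on something with over 40 N, if the wrist force passes 120 N, or if a joint passes its speed limit or range.

## Working session

There is one attempt and no reset: what is moved stays moved. The work goes in short steps, Python scripts to look and compute and a tool call to move; the robot and the scene stay as the last step left them, time stands still between calls to the robot, and variables do not carry over. Pictures are saved under pics/ and viewed, and the job is handed in when it is done.

Besides the shell and the picture viewer there is one more tool, called after "Call:" as a command line: name --argument value ..., lists and objects as JSON in quotes. carry_out: Moves the arm, as the interface text tells. Its arguments: {"type":"object","properties":{"plan":{"type":"array","items":{"type":"object","properties":{"linear":{"type":"array","items":{"type":"number"}},"twist":{"type":"array","items":{"type":"number"}}}}},"gripper":{"type":"number"}},"required":["plan"]}

```bash
mkdir -p pics; ls; python3 - <<'E'
from station import manip, eyes, order
import cv2
s=manip.get_state(); print(s)
for n in("top","side","wrist"):
    im=eyes.read_camera(n); cv2.imwrite(f"pics/{n}0.png",im[:,:,::-1]); print(n,eyes.camera_model(n))
E
```

```text
pics
{'time': 0.0, 'q': array([ 1.12049432e+00,  2.07401359e-01,  1.54296210e+00, -4.73812690e-05,
        1.39348654e+00, -1.50493856e-01]), 'qd': array([ 6.87829227e-04,  2.78888758e-04,  8.13131613e-05,  5.13329367e-06,
       -1.73826361e-03,  2.02415312e-03]), 'tau': array([ 2.61084737e-03, -3.70873690e+01, -2.81419694e+01,  6.99108141e-02,
        3.61807190e-02, -1.68700344e-04]), 'eef_pos': array([0.16948329, 0.54860289, 0.20429754]), 'eef_rot': array([-3.11703935e-04,  1.49339029e-01,  9.88785406e-01, -1.08502728e-03]), 'ft_force': array([-0.77412495,  0.20876853,  0.17421971]), 'moment': array([ 0.02681153, -0.06342648,  0.01530036]), 'opening': 0.09423938463651205}
top {'K': array([[377.09199025,   0.        , 250.39532636],
       [  0.        , 377.09199025, 191.27475117],
       [  0.        ,   0.        ,   1.        ]]), 'k1': -0.09391488589286612, 'pose': array([[-0.01063248,  0.98456135, -0.17471664,  0.37121688],
       [-0.99993118, -0.01133531, -0.00302523, -0.02471111],
       [-0.00495899,  0.17467245,  0.98461411,  1.10055121],
       [ 0.        ,  0.       
[... 324 characters left out ...]
67,  0.76639883,  0.91033101],
       [ 0.00132692,  0.7762467 ,  0.63042786,  0.81540647],
       [ 0.        ,  0.        ,  0.        ,  1.        ]])}
wrist {'K': array([[325.91967174,   0.        , 257.31844991],
       [  0.        , 325.91967174, 191.42182773],
       [  0.        ,   0.        ,   1.        ]]), 'k1': -0.04215951116142954, 'mount': array([[-3.39036145e-04,  9.67267500e-01,  2.53758680e-01,
         7.25194426e-02],
       [ 9.99999942e-01,  3.22049270e-04,  1.08482333e-04,
         1.43992876e-03],
       [ 2.32086374e-05,  2.53758702e-01, -9.67267554e-01,
        -1.79499363e-01],
       [ 0.00000000e+00,  0.00000000e+00,  0.00000000e+00,
         1.00000000e+00]])}
```

View pics/top0.png

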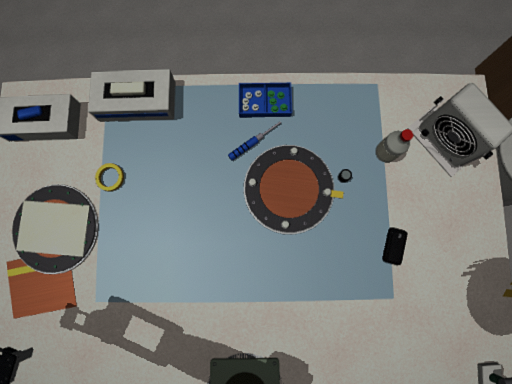

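View pics/side0.png

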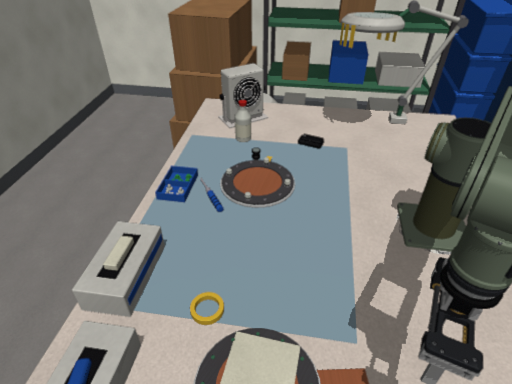

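View pics/wrist0.png

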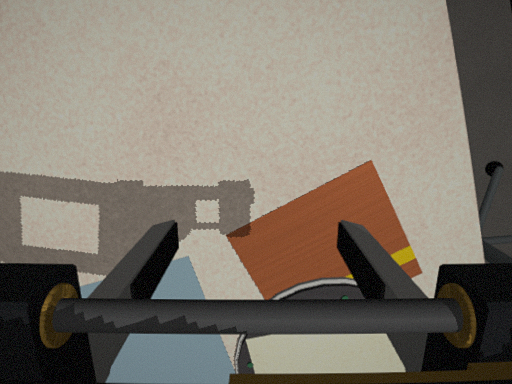

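```bash
cat > h.py <<'E'
from station import manip, eyes, order
import numpy as np, cv2
from scipy.spatial.transform import Rotation as R
def pose(s): 
    T=np.eye(4); q=np.asarray(s['eef_rot']); T[:3,:3]=R.from_quat([q[1],q[2],q[3],q[0]]).as_matrix(); T[:3,3]=s['eef_pos']; return T
def campose(n,s=None):
    m=eyes.camera_model(n); return m, (m['pose'] if n!='wrist' else pose(s)@m['mount'])
def ray(m,T,px):
    k=m['K']; v=np.array([(px[0]-k[0,2])/k[0,0],(px[1]-k[1,2])/k[1,1]]); u=v.copy()
    for _ in range(30): u=v/(1+m['k1']*(u@u))
    d=T[:3,:3]@np.array([u[0],-u[1],-1]); return T[:3,3],d
def onplane(m,T,px,z):
    o,d=ray(m,T,px); return o+d*(z-o[2])/d[2]
def blobs(mask,amin=8):
    n,l,st,c=cv2.connectedComponentsWithStats(mask.astype(np.uint8)); return [(c[i],st[i,4],l==i) for i in range(1,n) if st[i,4]>=amin]
E
python3 - <<'E'
from h import *
im=cv2.imread("pics/top0.png"); hsv=cv2.cvtColor(im,cv2.COLOR_BGR2HSV)
cv2.imwrite("pics/topcrop.png",cv2.resize(im[110:260,200:420],None,fx=3.6,fy=3.6,interpolation=cv2.INTER_CUBIC))
m,T=campose("top")
roi=np.zeros(im.shape[:2],bool); roi[140:240,240:352]=1
for nm,mk,z in (("white",(hsv[...,1]<45)&(hsv[...,2]>120)&roi,.037),("foil",(hsv[...,0]<18)&(hsv[...,1]>110)&(hsv[...,2]>60)&roi,.0095),("yel",(hsv[...,0]>18)&(hsv[...,0]<35)&(hsv[...,1]>110)&roi,.016)):
  for c,a,_ in blobs(mk): print(nm,c.round(1),a,onplane(m,T,c,z).round(4))
for p,z in(((345,174),.03),((393,155),.1),((407,135),.17)): print(onplane(m,T,p,z))
E
```

```text
white [273.5 203.1] 333 [ 0.5251 -0.0868  0.037 ]
white [319.1 159. ] 45 [ 0.6531 -0.2228  0.037 ]
white [293.7 150. ] 24 [ 0.681  -0.1494  0.037 ]
white [251.8 181.5] 31 [ 0.5884 -0.0257  0.037 ]
white [326.9 191.4] 31 [ 0.5572 -0.2411  0.037 ]
white [284.9 223.9] 35 [ 0.4653 -0.118   0.037 ]
foil [288.8 188.3] 2723 [ 0.5724 -0.1344  0.0095]
yel [336.3 193.7] 80 [ 0.5536 -0.2728  0.016 ]
[ 0.60925329 -0.29833449  0.03      ]
[ 0.6465337  -0.41883535  0.1       ]
[ 0.68134659 -0.4337164   0.17      ]
```

View pics/topcrop.png

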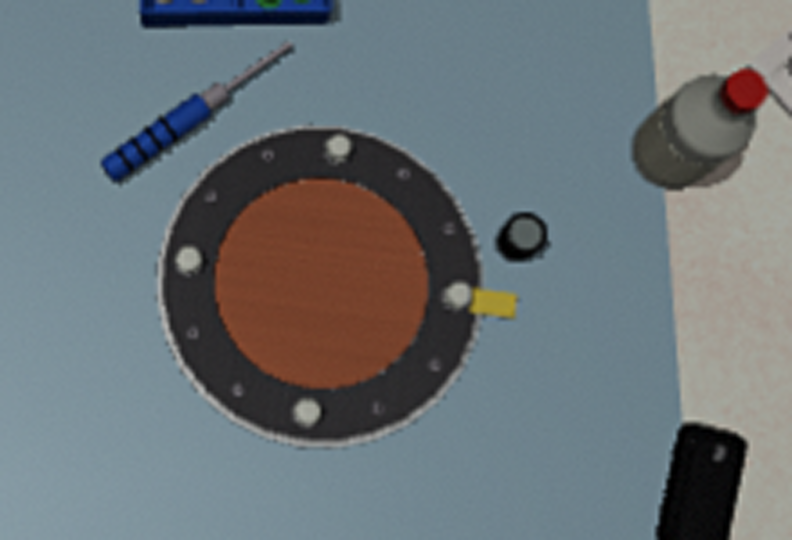

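Call:
carry_out --plan '[{"linear": [-0.5, -0.5, 0], "twist": [0, 0, 0]}, {"linear": [-0.93, -0.98, 0], "twist": [0, 0, 0]}, {"linear": [-0.93, -0.98, 0], "twist": [0, 0, 0]}, {"linear": [-0.93, -0.98, 0], "twist": [0, 0, 0]}, {"linear": [-0.93, -0.98, 0], "twist": [0, 0, 0]}]' --gripper 0

```text
time: 0.78
eef_pos: [0.2385, 0.4105, 0.2053]
eef_rot: [0.0, 0.149, 0.989, -0.0]
ft_force: [1.1, -0.2, -1.2]
opening: 0.0471
```

Call:
carry_out --plan '[{"linear": [-0.93, -0.98, 0], "twist": [0, 0, 0]}, {"linear": [-0.93, -0.98, 0], "twist": [0, 0, 0]}, {"linear": [-0.93, -0.98, 0], "twist": [0, 0, 0]}, {"linear": [-0.93, -0.98, 0], "twist": [0, 0, 0]}, {"linear": [-0.93, -0.98, 0], "twist": [0, 0, 0]}]'

```text
time: 1.4
eef_pos: [0.313, 0.2593, 0.2053]
eef_rot: [0.0, 0.15, 0.989, -0.0]
ft_force: [0.3, 0.6, -0.0]
opening: 0.0006
```

Call:
carry_out --plan '[{"linear": [-0.93, -0.98, 0], "twist": [0, 0, 0]}, {"linear": [-0.93, -0.98, 0], "twist": [0, 0, 0]}, {"linear": [-0.93, -0.98, 0], "twist": [0, 0, 0]}, {"linear": [-0.93, -0.98, 0], "twist": [0, 0, 0]}, {"linear": [-0.93, -0.98, 0], "twist": [0, 0, 0]}]'

```text
time: 2.02
eef_pos: [0.3875, 0.1081, 0.2053]
eef_rot: [0.0, 0.15, 0.989, -0.0]
ft_force: [0.4, 1.6, 0.6]
opening: 0.0006
```

Call:
carry_out --plan '[{"linear": [-0.93, -0.98, 0], "twist": [0, 0, 0]}, {"linear": [-0.93, -0.98, 0], "twist": [0, 0, 0]}, {"linear": [-0.93, -0.98, 0], "twist": [0, 0, 0]}, {"linear": [-0.93, -0.98, 0], "twist": [0, 0, 0]}, {"linear": [-0.93, -0.98, 0], "twist": [0, 0, 0]}]'

```text
time: 2.65
eef_pos: [0.4621, -0.0431, 0.2053]
eef_rot: [-0.0, 0.15, 0.989, -0.0]
ft_force: [0.8, 0.4, -0.8]
opening: 0.0003
```

Call:
carry_out --plan '[{"linear": [-0.93, -0.98, 0], "twist": [0, 0, 0]}, {"linear": [-0.93, -0.98, 0], "twist": [0, 0, 0]}, {"linear": [-0.93, -0.98, 0.5], "twist": [0, 0, 0]}, {"linear": [-0.5, -0.5, 0.8], "twist": [0, 0, 0]}, {"linear": [0, 0, 0.5], "twist": [0, 0, 0]}]'

```text
time: 3.28
eef_pos: [0.5148, -0.1491, 0.1593]
eef_rot: [-0.001, 0.15, 0.989, 0.0]
ft_force: [-0.4, 0.2, -0.3]
opening: 0.0008
```

```bash
python3 - <<'E'
from h import *
s=manip.get_state(); im=eyes.read_camera("wrist")[:,:,::-1].copy(); cv2.imwrite("pics/w1.png",im)
print(s['time'],s['eef_pos'],s['eef_rot'],s['q'],s['ft_force'],s['opening'],np.abs(s['qd']).max())
t=eyes.read_camera("top")[:,:,::-1]; cv2.imwrite("pics/t1.png",t)
np.save("s1.npy",s,allow_pickle=True)
E
```

```text
3.275 [ 0.51477542 -0.14909453  0.15926792] [-8.47861163e-04  1.50456465e-01  9.88616264e-01  1.26232073e-04] [-4.43299859e-01  1.68374513e-01  1.68608177e+00 -2.56972355e-04
  1.28883293e+00 -1.71196441e+00] [-0.41529969  0.20543809 -0.32775587] 0.0008241146861809377 0.19178918952750967
```

View pics/w1.png

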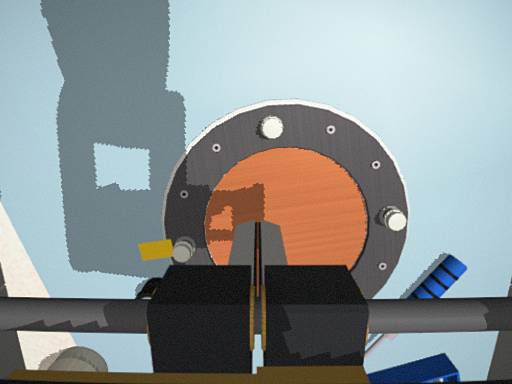

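```bash
python3 - <<'E'
from h import *
im=cv2.imread("pics/w1.png")
print([im[y-14:y+15:7,x].tolist() for x,y in((272,127),(395,218),(182,250))])
cv2.imwrite("pics/z1.png",np.hstack([cv2.resize(im[y-20:y+20,x-20:x+20],(260,260),interpolation=cv2.INTER_NEAREST) for x,y in((182,250),(395,218),(272,127))]))
E
```

```text
[[[97, 96, 98], [242, 247, 248], [237, 246, 246], [231, 241, 242], [97, 97, 102]], [[87, 87, 91], [191, 204, 207], [233, 243, 243], [227, 239, 238], [82, 79, 81]], [[71, 70, 71], [122, 132, 132], [143, 160, 158], [149, 158, 161], [43, 48, 46]]]
```

View pics/z1.png

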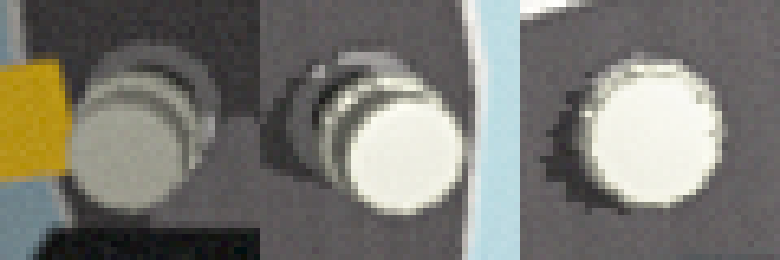

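```bash
python3 - <<'E'
from h import *
s=np.load("s1.npy",allow_pickle=True).item(); m,T=campose("wrist",s)
P={k:onplane(m,T,p,.038) for k,p in dict(tab=(181.2,252.9),opp=(397.3,220.9),cw=(272.3,127.7)).items()}
for k in P: print(k,P[k].round(4))
c=(P['tab']+P['opp'])/2; print(c,np.linalg.norm(P['tab']-P['opp']),np.linalg.norm(P['cw']-c), 2*c-P['cw'])
Rt=pose(s)[:3,:3]; print((Rt.T@(P['tab']-s['eef_pos'])/.025).round(2),Rt.round(3))
t=cv2.imread("pics/t1.png"); 
E
```

```text
tab [ 0.5593 -0.2418  0.038 ]
opp [ 0.5908 -0.0269  0.038 ]
cw [ 0.468  -0.1188  0.038 ]
[ 0.57508274 -0.13435003  0.038     ] 0.2172869577336134 0.10822497595743133 [ 0.68217783 -0.1499477   0.038     ]
[-2.81 -3.01  4.85] [[-0.955  0.297 -0.002]
 [ 0.297  0.955  0.001]
 [ 0.002 -0.    -1.   ]]
```

Call:
carry_out --plan '[{"linear": [-0.7, -0.75, 0.6], "twist": [0, 0, 0]}, {"linear": [-0.7, -0.75, 0.8], "twist": [0, 0, 0]}, {"linear": [-0.7, -0.75, 0.8], "twist": [0, 0, 0]}, {"linear": [-0.68, -0.76, 0.8], "twist": [0, 0, 0]}, {"linear": [0, 0, 0.4], "twist": [0, 0, 0]}]'

```text
time: 4.0
eef_pos: [0.56, -0.2407, 0.0752]
eef_rot: [-0.0, 0.15, 0.989, 0.0]
ft_force: [-0.7, 0.3, 0.4]
opening: 0.0003
```

```bash
python3 - <<'E'
from h import *
im=eyes.read_camera("top"); s=manip.get_state(); im=eyes.read_camera("wrist")[:,:,::-1].copy(); cv2.imwrite("pics/w2.png",im)
print(s['time'],s['eef_pos'],s['ft_force'],np.abs(s['qd']).max())
Rt=pose(s)[:3,:3]; print((Rt.T@(np.array([.5588,-.2416,.038])-s['eef_pos'])/.025).round(2))
E
```

```text
4.05 [ 0.55875449 -0.23919606  0.07381403] [-0.94801554  0.64997961 -1.70848078] 0.039270005718285664
[-0.03 -0.09  1.43]
```

View pics/w2.png

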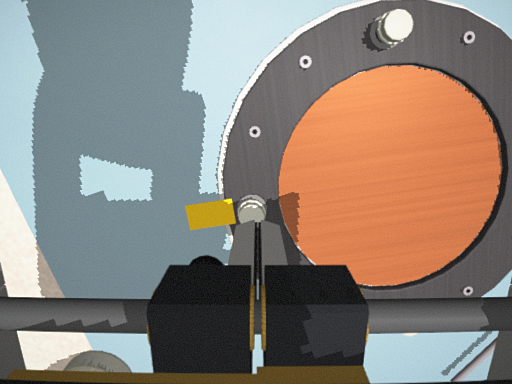

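```bash
cat >> h.py <<'E'
def proj(m,T,P):
    p=T[:3,:3].T@(np.asarray(P)-T[:3,3]); u=np.array([p[0],-p[1]])/-p[2]; u=u*(1+m['k1']*(u@u)); return m['K'][:2,:2]@u+m['K'][:2,2]
E
python3 - <<'E'
from h import *
s=manip.get_state(); m,T=campose("wrist",s); print(s['eef_pos'],proj(m,T,[.5588,-.2416,.038]),proj(m,T,s['eef_pos']),proj(m,T,s['eef_pos']-[0,0,.036]))
im=cv2.imread("pics/w2.png"); cv2.imwrite("pics/z2.png",cv2.resize(im[185:245,212:302],None,fx=7,fy=7,interpolation=cv2.INTER_NEAREST))
E
```

```text
[ 0.55875502 -0.23874258  0.07455363] [251.34900842 214.73351807] [254.92347974 233.14126911] [255.23197683 213.77776375]
```

View pics/z2.png

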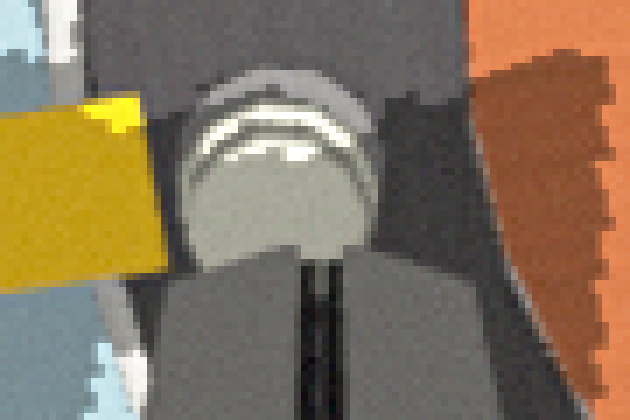

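Call:
carry_out --plan '[{"linear": [-0.04, -0.06, 0.4], "twist": [0, 0, 0]}, {"linear": [-0.04, -0.07, 0.4], "twist": [0, 0, 0]}, {"linear": [0, 0, 0.35], "twist": [0, 0, 0]}, {"linear": [0, 0, 0.2], "twist": [0, 0, 0]}, {"linear": [0, 0, 0], "twist": [0, 0, 0]}]'

```text
time: 4.72
eef_pos: [0.5605, -0.2437, 0.041]
eef_rot: [-0.001, 0.149, 0.989, 0.0]
ft_force: [0.2, -0.3, 0.2]
opening: 0.0004
```

```bash
python3 - <<'E'
from h import *
s=manip.get_state(); im=eyes.read_camera("wrist")[:,:,::-1].copy(); cv2.imwrite("pics/w3.png",cv2.resize(im[165:265,190:320],None,fx=6,fy=6,interpolation=cv2.INTER_NEAREST))
print(s['time'],s['eef_pos'],s['ft_force'],np.abs(s['qd']).max())
E
```

```text
4.725 [ 0.56052361 -0.24372091  0.04099531] [ 0.2113202  -0.25423031  0.2304599 ] 0.009575242387125793
```

View pics/w3.png

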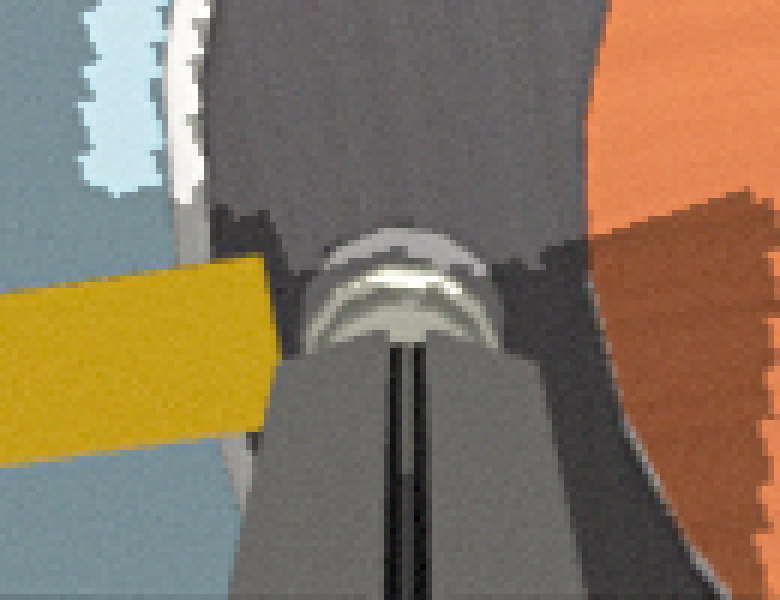

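Call:
carry_out --plan '[{"linear": [0, 0, 0.05], "twist": [0, 0, 0]}, {"linear": [0, 0, 0.05], "twist": [0, 0, 0]}, {"linear": [0, 0, 0.05], "twist": [0, 0, 0]}, {"linear": [0, 0, 0.05], "twist": [0, 0, 0]}, {"linear": [0, 0, 0.05], "twist": [0, 0, 0]}]'

```text
time: 5.4
eef_pos: [0.5611, -0.2442, 0.0361]
eef_rot: [0.0, 0.149, 0.989, -0.0]
ft_force: [-1.8, 1.9, 4.2]
opening: 0.0006
```

```bash
python3 -c "
from h import *
s=manip.get_state();print(s['time'],s['eef_pos'],s['ft_force'])"
```

```text
5.4 [ 0.56113198 -0.24418096  0.03612736] [-1.76872023  1.8560528   4.19798415]
```

Call:
carry_out --plan '[{"linear": [0, 0, 0.05], "twist": [0, 0, 0]}, {"linear": [0, 0, 0.05], "twist": [0, 0, 0]}, {"linear": [0, 0, 0.04], "twist": [0, 0, 0]}, {"linear": [0, 0, 0.04], "twist": [0, 0, 0]}, {"linear": [0, 0, 0.03], "twist": [0, 0, 0]}]'

```text
time: 6.02
eef_pos: [0.5611, -0.2442, 0.0302]
eef_rot: [0.0, 0.149, 0.989, -0.0]
ft_force: [-1.1, 0.8, 4.8]
opening: 0.0004
```

```bash
python3 -c "
from h import *
im=eyes.read_camera('side'); cv2.imwrite('pics/s3.png',im[:,:,::-1])
s=manip.get_state();print(s['time'],s['eef_pos'],s['ft_force'],s['qd'].max())"
```

```text
6.075 [ 0.56109595 -0.24412022  0.03010098] [-0.81569578  0.96643771  4.3650153 ] 0.0015530521350552182
```

Call:
carry_out --plan '[{"linear": [0, 0, 0.03], "twist": [0, 0, 0]}, {"linear": [0, 0, 0.03], "twist": [0, 0, 0]}, {"linear": [0, 0, 0.02], "twist": [0, 0, 0]}, {"linear": [0, 0, 0], "twist": [0, 0, 0]}, {"linear": [0, 0, 0], "twist": [0, 0, 0]}]'

```text
time: 6.7
eef_pos: [0.5611, -0.2442, 0.0289]
eef_rot: [0.0, 0.149, 0.989, -0.0]
ft_force: [-2.2, 1.2, 7.8]
opening: 0.0003
```

Call:
carry_out --plan '[{"linear": [0, 0, 0.02], "twist": [0, 0, 0]}, {"linear": [0, 0, 0.02], "twist": [0, 0, 0]}, {"linear": [0, 0, 0.01], "twist": [0, 0, 0]}, {"linear": [0, 0, 0], "twist": [0, 0, 0]}, {"linear": [0, 0, 0], "twist": [0, 0, 0]}]'

```text
time: 7.32
eef_pos: [0.5612, -0.2442, 0.0282]
eef_rot: [0.0, 0.149, 0.989, -0.0]
ft_force: [-2.8, 1.6, 10.4]
opening: 0.0002
```

Call:
carry_out --plan '[{"linear": [0, 0, -0.15], "twist": [0, 0, 0]}, {"linear": [0, 0, -0.3], "twist": [0, 0, 0]}, {"linear": [0, 0, -0.6], "twist": [0, 0, 0]}, {"linear": [0, 0, -0.75], "twist": [0, 0, 0]}, {"linear": [0.06, 0.42, 0], "twist": [0, 0, 0]}]'

```text
time: 7.95
eef_pos: [0.5646, -0.2349, 0.0749]
eef_rot: [0.003, 0.15, 0.989, -0.001]
ft_force: [0.3, -1.3, 0.5]
opening: 0.0008
```

Call:
carry_out --plan '[{"linear": [0.15, 0.9, 0], "twist": [0, 0, 0]}, {"linear": [0.15, 0.9, 0], "twist": [0, 0, 0]}, {"linear": [0.15, 0.9, 0], "twist": [0, 0, 0]}, {"linear": [0.15, 0.9, 0], "twist": [0, 0, 0]}, {"linear": [0.15, 0.9, 0], "twist": [0, 0, 0]}]'

```text
time: 8.57
eef_pos: [0.578, -0.1185, 0.0718]
eef_rot: [-0.0, 0.149, 0.989, 0.0]
ft_force: [0.8, 0.4, 0.7]
opening: 0.0006
```

Call:
carry_out --plan '[{"linear": [0.15, 0.9, 0], "twist": [0, 0, 0]}, {"linear": [0.15, 0.9, 0], "twist": [0, 0, 0]}, {"linear": [0.15, 0.9, 0], "twist": [0, 0, 0]}, {"linear": [0.1, 0.7, 0], "twist": [0, 0, 0]}, {"linear": [0, 0.3, 0], "twist": [0, 0, 0]}]'

```text
time: 9.2
eef_pos: [0.5921, -0.0266, 0.0718]
eef_rot: [-0.0, 0.149, 0.989, -0.0]
ft_force: [-0.2, 0.2, -0.4]
opening: 0.0003
```

```bash
python3 - <<'E'
from h import *
t=eyes.read_camera("top")
s=manip.get_state(); im=eyes.read_camera("wrist")[:,:,::-1].copy(); cv2.imwrite("pics/w4.png",np.hstack([cv2.resize(im[165:265,190:320],(650,500),interpolation=cv2.INTER_NEAREST)])); cv2.imwrite("pics/w4f.png",im);cv2.imwrite("pics/t4.png",t[:,:,::-1])
print(s['time'],s['eef_pos'],s['ft_force'],np.abs(s['qd']).max())
E
```

```text
9.25 [ 0.59242661 -0.02639587  0.0719165 ] [-0.19137737 -0.36089572  0.4781284 ] 0.026916791417717426
```

View pics/w4.png

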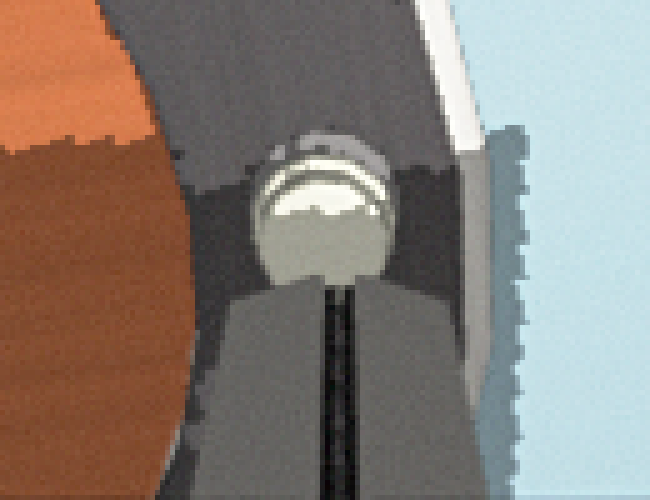

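View pics/w4f.png

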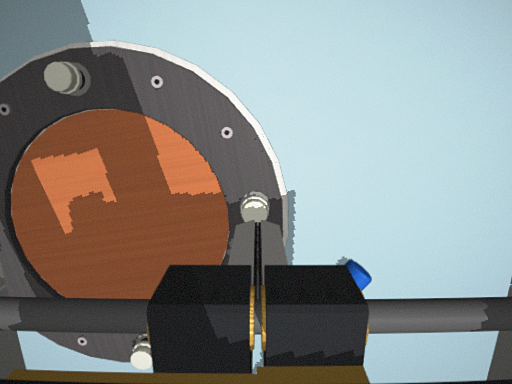

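Call:
carry_out --plan '[{"linear": [0, -0.05, 0.4], "twist": [0, 0, 0]}, {"linear": [0, -0.04, 0.45], "twist": [0, 0, 0]}, {"linear": [0, 0, 0.3], "twist": [0, 0, 0]}, {"linear": [0, 0, 0.12], "twist": [0, 0, 0]}, {"linear": [0, 0, 0.05], "twist": [0, 0, 0]}]'

```text
time: 9.93
eef_pos: [0.5914, -0.0304, 0.0387]
eef_rot: [-0.0, 0.149, 0.989, 0.0]
ft_force: [-0.4, 0.6, 0.9]
opening: 0.0003
```

Call:
carry_out --plan '[{"linear": [0, 0, 0.05], "twist": [0, 0, 0]}, {"linear": [0, 0, 0.05], "twist": [0, 0, 0]}, {"linear": [0, 0, 0.05], "twist": [0, 0, 0]}, {"linear": [0, 0, 0.05], "twist": [0, 0, 0]}, {"linear": [0, 0, 0.05], "twist": [0, 0, 0]}]'

```text
time: 10.55
eef_pos: [0.5919, -0.0303, 0.0332]
eef_rot: [0.0, 0.149, 0.989, -0.0]
ft_force: [-0.5, 0.3, 4.7]
opening: 0.0004
```

Need about 5 mm more.

Call:
carry_out --plan '[{"linear": [0, 0, 0.05], "twist": [0, 0, 0]}, {"linear": [0, 0, 0.04], "twist": [0, 0, 0]}, {"linear": [0, 0, 0.04], "twist": [0, 0, 0]}, {"linear": [0, 0, 0.03], "twist": [0, 0, 0]}, {"linear": [0, 0, 0.02], "twist": [0, 0, 0]}]'

```text
time: 11.18
eef_pos: [0.5919, -0.0303, 0.0288]
eef_rot: [0.0, 0.149, 0.989, -0.0]
ft_force: [-0.9, 0.9, 8.5]
opening: 0.0003
```

Call:
carry_out --plan '[{"linear": [0, 0, 0.02], "twist": [0, 0, 0]}, {"linear": [0, 0, 0.02], "twist": [0, 0, 0]}, {"linear": [0, 0, 0], "twist": [0, 0, 0]}, {"linear": [0, 0, 0], "twist": [0, 0, 0]}, {"linear": [0, 0, 0], "twist": [0, 0, 0]}]'

```text
time: 11.8
eef_pos: [0.5919, -0.0303, 0.0283]
eef_rot: [0.0, 0.149, 0.989, -0.0]
ft_force: [-1.8, -0.1, 10.5]
opening: 0.0006
```

Call:
carry_out --plan '[{"linear": [0, 0, -0.15], "twist": [0, 0, 0]}, {"linear": [0, 0, -0.3], "twist": [0, 0, 0]}, {"linear": [0, 0, -0.6], "twist": [0, 0, 0]}, {"linear": [0, 0, -0.75], "twist": [0, 0, 0]}, {"linear": [0.37, -0.48, 0], "twist": [0, 0, 0]}]'

```text
time: 12.42
eef_pos: [0.5814, -0.0394, 0.075]
eef_rot: [0.003, 0.149, 0.989, -0.0]
ft_force: [0.3, 0.5, -0.3]
opening: 0.0001
```

Call:
carry_out --plan '[{"linear": [0.65, -0.9, 0], "twist": [0, 0, 0]}, {"linear": [0.65, -0.9, 0], "twist": [0, 0, 0]}, {"linear": [0.65, -0.9, 0], "twist": [0, 0, 0]}, {"linear": [0.65, -0.9, 0], "twist": [0, 0, 0]}, {"linear": [0.65, -0.85, 0], "twist": [0, 0, 0]}]'

```text
time: 13.05
eef_pos: [0.4666, -0.122, 0.0719]
eef_rot: [-0.0, 0.15, 0.989, -0.0]
ft_force: [-1.3, 0.4, 0.1]
opening: 0.0003
```

```bash
python3 - <<'E'
from h import *
t=eyes.read_camera("top")
s=manip.get_state(); im=eyes.read_camera("wrist")[:,:,::-1].copy(); cv2.imwrite("pics/w5.png",cv2.resize(im[165:265,190:320],(650,500),interpolation=cv2.INTER_NEAREST));cv2.imwrite("pics/t5.png",t[:,:,::-1])
print(s['time'],s['eef_pos'],s['ft_force'],np.abs(s['qd']).max())
E
```

```text
13.1 [ 0.46399734 -0.12285155  0.0714002 ] [-1.23667163  0.0440449  -1.59321481] 0.07432875739383218
```

View pics/w5.png

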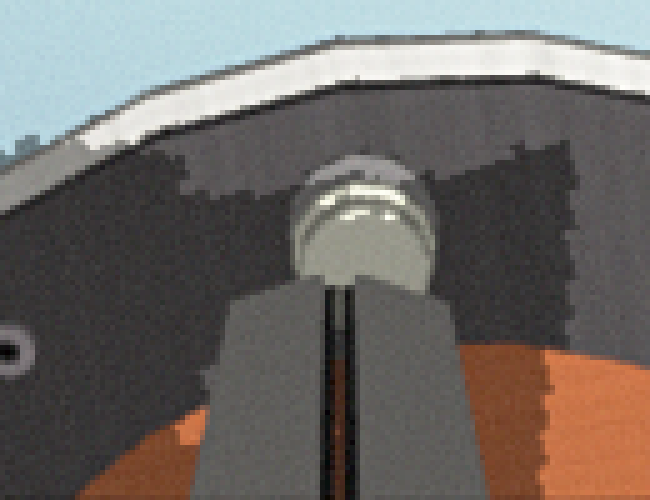

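Call:
carry_out --plan '[{"linear": [-0.04, 0.06, 0.4], "twist": [0, 0, 0]}, {"linear": [0, 0.06, 0.35], "twist": [0, 0, 0]}, {"linear": [0, 0, 0.25], "twist": [0, 0, 0]}, {"linear": [0, 0, 0.1], "twist": [0, 0, 0]}, {"linear": [0, 0, 0], "twist": [0, 0, 0]}]'

```text
time: 13.78
eef_pos: [0.4704, -0.1184, 0.0443]
eef_rot: [-0.0, 0.149, 0.989, 0.0]
ft_force: [0.3, 0.4, 0.1]
opening: 0.0008
```

```bash
python3 - <<'E'
from h import *
s=manip.get_state(); im=eyes.read_camera("wrist")[:,:,::-1].copy(); cv2.imwrite("pics/w6.png",cv2.resize(im[165:265,190:320],(650,500),interpolation=cv2.INTER_NEAREST))
print(s['time'],s['eef_pos'],s['ft_force'],np.abs(s['qd']).max())
E
```

```text
13.775 [ 0.47038445 -0.1184435   0.04433429] [0.31922553 0.39587095 0.14336797] 0.012638707464838323
```

View pics/w6.png

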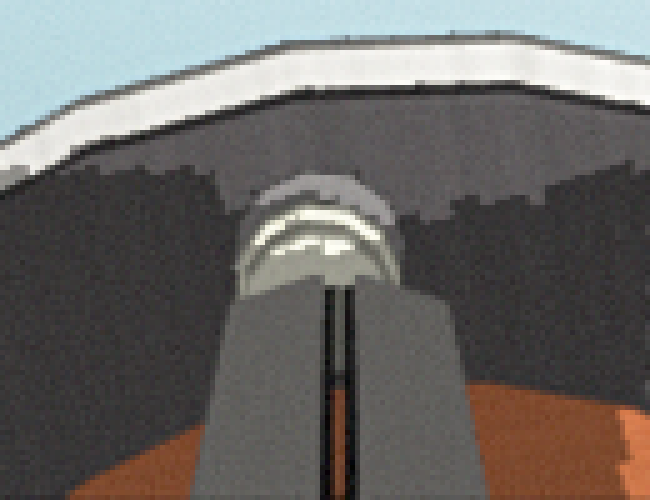

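Call:
carry_out --plan '[{"linear": [0.04, -0.11, 0.03], "twist": [0, 0, 0]}, {"linear": [0, 0, 0.1], "twist": [0, 0, 0]}, {"linear": [0, 0, 0.06], "twist": [0, 0, 0]}, {"linear": [0, 0, 0.05], "twist": [0, 0, 0]}, {"linear": [0, 0, 0.05], "twist": [0, 0, 0]}]'

```text
time: 14.45
eef_pos: [0.4687, -0.1211, 0.0376]
eef_rot: [-0.0, 0.149, 0.989, -0.0]
ft_force: [-1.8, -0.1, 4.1]
opening: 0.0004
```

Call:
carry_out --plan '[{"linear": [0, 0, 0.05], "twist": [0, 0, 0]}, {"linear": [0, 0, 0.05], "twist": [0, 0, 0]}, {"linear": [0, 0, 0.05], "twist": [0, 0, 0]}, {"linear": [0, 0, 0.04], "twist": [0, 0, 0]}, {"linear": [0, 0, 0.04], "twist": [0, 0, 0]}]'

```text
time: 15.08
eef_pos: [0.4687, -0.1211, 0.0317]
eef_rot: [0.0, 0.149, 0.989, -0.0]
ft_force: [-1.7, 0.3, 4.7]
opening: 0.0006
```

Call:
carry_out --plan '[{"linear": [0, 0, 0.04], "twist": [0, 0, 0]}, {"linear": [0, 0, 0.04], "twist": [0, 0, 0]}, {"linear": [0, 0, 0.03], "twist": [0, 0, 0]}, {"linear": [0, 0, 0.02], "twist": [0, 0, 0]}, {"linear": [0, 0, 0], "twist": [0, 0, 0]}]'

```text
time: 15.7
eef_pos: [0.4687, -0.1211, 0.0289]
eef_rot: [-0.0, 0.149, 0.989, -0.0]
ft_force: [-3.1, 1.1, 9.2]
opening: 0.0007
```

Call:
carry_out --plan '[{"linear": [0, 0, 0.02], "twist": [0, 0, 0]}, {"linear": [0, 0, 0.02], "twist": [0, 0, 0]}, {"linear": [0, 0, 0], "twist": [0, 0, 0]}, {"linear": [0, 0, 0], "twist": [0, 0, 0]}, {"linear": [0, 0, 0], "twist": [0, 0, 0]}]'

```text
time: 16.32
eef_pos: [0.4687, -0.1211, 0.0282]
eef_rot: [-0.0, 0.149, 0.989, -0.0]
ft_force: [-3.7, 0.6, 11.3]
opening: 0.0007
```

Call:
carry_out --plan '[{"linear": [0, 0, -0.15], "twist": [0, 0, 0]}, {"linear": [0, 0, -0.3], "twist": [0, 0, 0]}, {"linear": [0, 0, -0.6], "twist": [0, 0, 0]}, {"linear": [0, 0, -0.75], "twist": [0, 0, 0]}, {"linear": [-0.47, 0.07, 0], "twist": [0, 0, 0]}]'

```text
time: 16.95
eef_pos: [0.482, -0.1235, 0.0743]
eef_rot: [0.002, 0.149, 0.989, -0.001]
ft_force: [0.3, -0.4, 0.2]
opening: 0.0004
```

Call:
carry_out --plan '[{"linear": [-0.9, 0.15, 0], "twist": [0, 0, 0]}, {"linear": [-0.9, 0.15, 0], "twist": [0, 0, 0]}, {"linear": [-0.9, 0.15, 0], "twist": [0, 0, 0]}, {"linear": [-0.9, 0.15, 0], "twist": [0, 0, 0]}, {"linear": [-0.9, 0.15, 0], "twist": [0, 0, 0]}]'

```text
time: 17.58
eef_pos: [0.5946, -0.1382, 0.0716]
eef_rot: [-0.0, 0.149, 0.989, 0.0]
ft_force: [-0.0, 0.6, -0.4]
opening: 0.0005
```

Call:
carry_out --plan '[{"linear": [-0.9, 0.15, 0], "twist": [0, 0, 0]}, {"linear": [-0.9, 0.15, 0], "twist": [0, 0, 0]}, {"linear": [-0.9, 0.15, 0], "twist": [0, 0, 0]}, {"linear": [-0.9, 0.1, 0], "twist": [0, 0, 0]}, {"linear": [0, 0, 0], "twist": [0, 0, 0]}]'

```text
time: 18.2
eef_pos: [0.6848, -0.1517, 0.0714]
eef_rot: [0.0, 0.149, 0.989, 0.0]
ft_force: [-0.6, 0.3, -0.2]
opening: 0.0005
```

Call:
carry_out --plan '[{"linear": [0, 0, 0.4], "twist": [0, 0, 0]}, {"linear": [0, 0, 0.35], "twist": [0, 0, 0]}, {"linear": [0, 0, 0.25], "twist": [0, 0, 0]}, {"linear": [0, 0, 0.1], "twist": [0, 0, 0]}, {"linear": [0, 0, 0], "twist": [0, 0, 0]}]'

```text
time: 18.82
eef_pos: [0.6833, -0.1516, 0.0448]
eef_rot: [-0.0, 0.149, 0.989, 0.0]
ft_force: [0.1, 0.4, 0.1]
opening: 0.0007
```

```bash
python3 - <<'E'
from h import *
s=manip.get_state(); im=eyes.read_camera("wrist")[:,:,::-1].copy(); cv2.imwrite("pics/w7.png",cv2.resize(im[165:265,190:320],(650,500),interpolation=cv2.INTER_NEAREST));cv2.imwrite("pics/w7f.png",im)
print(s['time'],s['eef_pos'],s['ft_force'],np.abs(s['qd']).max())
E
```

```text
18.825 [ 0.68325659 -0.15156228  0.04477836] [0.09564361 0.38853678 0.06059504] 0.009787609445478051
```

View pics/w7.png

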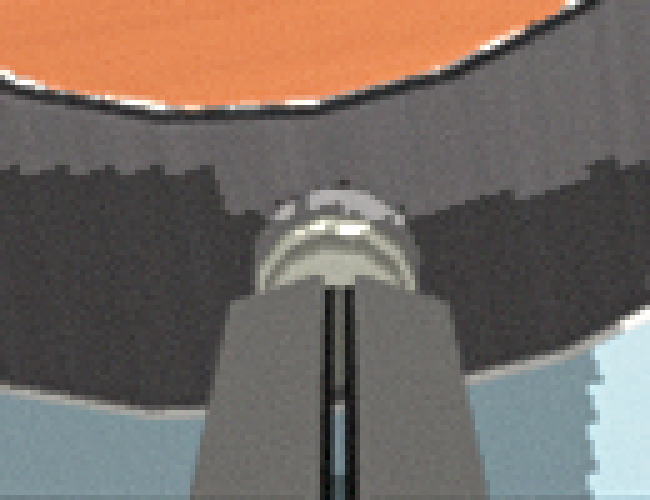

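Call:
carry_out --plan '[{"linear": [0, -0.02, 0.08], "twist": [0, 0, 0]}, {"linear": [0, 0, 0.08], "twist": [0, 0, 0]}, {"linear": [0, 0, 0.06], "twist": [0, 0, 0]}, {"linear": [0, 0, 0.05], "twist": [0, 0, 0]}, {"linear": [0, 0, 0.05], "twist": [0, 0, 0]}]'

```text
time: 19.5
eef_pos: [0.6833, -0.1521, 0.037]
eef_rot: [-0.0, 0.149, 0.989, -0.0]
ft_force: [-0.5, -0.0, 1.4]
opening: 0.0006
```

Call:
carry_out --plan '[{"linear": [0, 0, 0.05], "twist": [0, 0, 0]}, {"linear": [0, 0, 0.05], "twist": [0, 0, 0]}, {"linear": [0, 0, 0.04], "twist": [0, 0, 0]}, {"linear": [0, 0, 0.04], "twist": [0, 0, 0]}, {"linear": [0, 0, 0.04], "twist": [0, 0, 0]}]'

```text
time: 20.12
eef_pos: [0.6834, -0.1521, 0.0315]
eef_rot: [0.0, 0.149, 0.989, -0.0]
ft_force: [-1.7, 0.6, 4.2]
opening: 0.0004
```

Call:
carry_out --plan '[{"linear": [0, 0, 0.04], "twist": [0, 0, 0]}, {"linear": [0, 0, 0.04], "twist": [0, 0, 0]}, {"linear": [0, 0, 0.03], "twist": [0, 0, 0]}, {"linear": [0, 0, 0.02], "twist": [0, 0, 0]}, {"linear": [0, 0, 0], "twist": [0, 0, 0]}]'

```text
time: 20.75
eef_pos: [0.6835, -0.1521, 0.029]
eef_rot: [0.0, 0.149, 0.989, -0.0]
ft_force: [-3.3, 0.1, 7.6]
opening: 0.0007
```

Call:
carry_out --plan '[{"linear": [0, 0, 0.02], "twist": [0, 0, 0]}, {"linear": [0, 0, 0.02], "twist": [0, 0, 0]}, {"linear": [0, 0, 0.01], "twist": [0, 0, 0]}, {"linear": [0, 0, 0], "twist": [0, 0, 0]}, {"linear": [0, 0, 0], "twist": [0, 0, 0]}]'

```text
time: 21.38
eef_pos: [0.6835, -0.1521, 0.0283]
eef_rot: [0.0, 0.149, 0.989, -0.0]
ft_force: [-4.1, 2.2, 10.7]
opening: 0.0005
```

Call:
carry_out --plan '[{"linear": [0, 0, -0.15], "twist": [0, 0, 0]}, {"linear": [0, 0, -0.3], "twist": [0, 0, 0]}, {"linear": [0, 0, -0.6], "twist": [0, 0, 0]}, {"linear": [0, 0, -0.9], "twist": [0, 0, 0]}, {"linear": [0, 0, -0.9], "twist": [0, 0, 0]}]'

```text
time: 22.0
eef_pos: [0.6839, -0.1523, 0.1004]
eef_rot: [0.001, 0.149, 0.989, -0.0]
ft_force: [0.9, -0.7, -0.0]
opening: 0.0004
```

Call:
carry_out --plan '[{"linear": [0.9, 0, -0.9], "twist": [0, 0, 0]}, {"linear": [0.9, 0, -0.9], "twist": [0, 0, 0]}, {"linear": [0.9, 0, -0.9], "twist": [0, 0, 0]}, {"linear": [0.9, 0, -0.9], "twist": [0, 0, 0]}, {"linear": [0.9, 0, -0.5], "twist": [0, 0, 0]}]'

```text
time: 22.62
eef_pos: [0.5764, -0.1191, 0.2043]
eef_rot: [0.002, 0.149, 0.989, -0.0]
ft_force: [0.3, 0.1, -0.4]
opening: 0.0002
```

Call:
carry_out --plan '[{"linear": [0.9, 0, 0], "twist": [0, 0, 0]}, {"linear": [0.9, 0, 0], "twist": [0, 0, 0]}, {"linear": [0.6, 0, 0], "twist": [0, 0, 0]}, {"linear": [0, 0, 0], "twist": [0, 0, 0]}, {"linear": [0, 0, 0], "twist": [0, 0, 0]}]'

```text
time: 23.25
eef_pos: [0.5193, -0.1015, 0.2013]
eef_rot: [0.001, 0.149, 0.989, -0.0]
ft_force: [0.0, 0.0, 0.3]
opening: 0.0004
```

```bash
python3 - <<'E'
from h import *
s=manip.get_state(); im=eyes.read_camera("wrist")[:,:,::-1].copy(); cv2.imwrite("pics/w8.png",im)
t=eyes.read_camera("top")[:,:,::-1]; cv2.imwrite("pics/t8.png",t)
sd=eyes.read_camera("side")[:,:,::-1]; a=cv2.imread("pics/side0.png")
f=lambda q:cv2.resize(q[130:215,200:310],None,fx=3.5,fy=3.5,interpolation=cv2.INTER_CUBIC)
cv2.imwrite("pics/s8.png",np.hstack([f(a),f(sd)]))
print(s['time'],s['eef_pos'],s['ft_force'],np.abs(s['qd']).max())
np.save("s8.npy",s,allow_pickle=True)
E
```

```text
23.25 [ 0.51927039 -0.10148009  0.20126224] [0.0030568  0.04214226 0.29399943] 0.012116853982635739
```

View pics/w8.png

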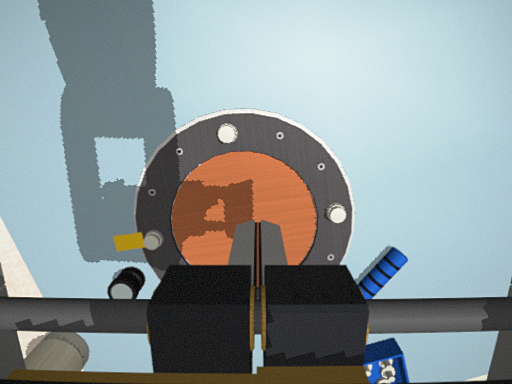

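View pics/s8.png

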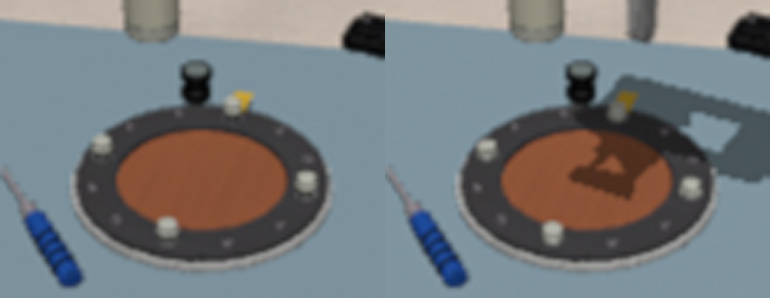

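```bash
python3 - <<'E'
from h import *
print(order.finish_job())
E
```

```text
the job is handed in; nothing more can be done
None
```

I pressed all four plungers home with the shut fingertips, in the order you asked: by the tab, straight across, a quarter turn clockwise, then the last one. I then backed the arm away clear of everything and handed the job in, with the clock at about 23 s of the 45 s allowed.

- **Home:** Each plunger slid at about 4–5 N, then came up against its stop. I held each at 10.4–11.3 N with the fingertip at about 28.2 mm. Allowing for the soft cap, that puts the tops at about 31 mm.
- **Last pictures:** The side view shows all four knobs visibly lower. The carrier, foil, loupe and driver look unmoved compared with the first picture. I judged this by eye and did not measure the carrier's shift in numbers.
- **Side forces:** While pressing I read up to about 4.5 N sideways. This grew with the downward force and was not explained.
- **Position disagreement:** The top and wrist cameras disagreed by 2–3 mm on where the plungers were, so I corrected the aim from wrist close-ups before each press.

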